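# Register the basement-key paddle in the key organiser

### The arm

A 7-joint arm with a two-finger parallel gripper is mounted at the origin on the work surface. World frame = base frame: x ahead of the robot, y to its left, z up, the work surface at z = 0. Lengths are in mm, angles in rad, forces in N, time in s.
With the tool pointing down it reaches from about 425 to 925 mm from the base axis. Payload 6.8 kg.
Tool frame: the origin (TCP) lies midway between the tips of the shut fingers; the grasp point (between the pads) lies r.hold_point_z behind it (r.hold_point_z is the distance from the TCP to the grasp point, in mm); y points along the fingers, x is the direction in which the jaws open and shut, and the axes are right-handed (so a half turn about y gives the same grasp; the last joint's range is limited). The gripper opens to 88 mm and grips with 3 to 60 N. Pads are 20 mm wide; open, the fingers measure 115 mm over their backs; the gripper's body (75 mm by 178 mm) begins 61 mm behind the grasp point.
Start: joints at [-1.227, 0.477, 0.022, 1.555, -0.011, 1.109, -0.083], TCP at [294.694, 607.291, 222.664] pointing down, gripper open.
Joint ranges: [-2.96, 2.96], [-0.34, 2.1], [-1.41, 1.46], [0.24, 2.44], [-1.37, 4.51], [0.17, 1.92], [-2.96, 2.96]. Speed limits (rad/s): [2.39, 2.39, 3.14, 3.14, 3.14, 3.14, 3.14].

### API

Orientations are given as a unit quaternion [x, y, z, w].
In Python, from cell import r, move_gripper, viewer, readout gives the robot as it stands. Calls block until the motion is done:
- r.movep(position, orientation): joint-space move of the TCP to a pose.
- r.line_to(position, v=150, attitude=None, f_stop=None): straight line of the TCP; attitude=None keeps the orientation; v is the mean speed in mm/s. With f_stop (N) it stops when the force on the tool has changed by that much, and returns True; else False.
- r.move_joints(angles): joint-space move.
- move_gripper(opening, effort=None): finger opening in mm; effort is the grip in N (None keeps the last); returns when the fingers have stopped.
- r.hold(seconds).
- r.ik(position, orientation): joint angles nearest the present ones, or None.
- viewer.get_image(name): name is "scene" or "top" or "wrist"; returns (picture, depth): 384x512x3 uint8, red, green, blue; 384x512 float32, mm along the optical axis (not along the pixel's ray), 0 where there is no reading.
- viewer.get_calibration(name): a dict with "vfov" (degrees; the focal length in pixels is half the picture's height over the tangent of half this angle, whatever the lens; pixels are square), "cx", "cy" (the principal point, pixels), "rvec" (rotation vector, rad) and "tvec" (3), from world to camera coordinates, as OpenCV has them. Camera axes: x right, y down, z forward; pixel columns grow to the right and rows downward; lengths in mm; the calibration is good to about 2 mm. A picture is of the moment at which its call begins: read the wrist's pose just before it. get_calibration takes no time and is no camera call; for the wrist camera it gives the pose at the moment of the call.
A pose or a line that the arm cannot do raises r.IKError and nothing moves.
- r.hand_in(): hands the job in, once; it reports no verdict.
Readings, each from a call of its own:
- readout.read_clock(): time.
- readout.read_joints(): joint angles.
- readout.read_dq(): joint speeds.
- readout.read_effort(): joint torques, N m.
- readout.read_ee_pos(): TCP position.
- readout.read_ee_rot(): TCP orientation.
- readout.read_contact_force(): force on the tool from outside, world axes, zero at the start.
- readout.read_moment(): the same for the moment, N m.
- readout.read_gripper_width(): finger opening in mm.
Only numpy, scipy, OpenCV 4.12 (cv2) and the standard library are available. Lean on these libraries where they do the work, as an engineer would, in place of code of your own. Each camera call takes 0.05 s, during which the arm holds its last target.

### The job

The basement key's wooden paddle, the one with the square head, has been shoved head first into the low post shelf. Draw it out by its stem, lay it down on the table clear of the shelf and let go of it, then pick it up again by its head and slide it stem first under the ledge of the key organiser into the empty berth beside the round-headed paddle, pushing it until its square head sits flush against both the front edge of the ledge and the middle fence. Leave the round paddle, the tealight holder, the lint roller and the coin tray where they are.

Things in the scene. Friction and masses are not known exactly. Their poses are not given: they have to be found in the camera images.
- organiser: fixed ash key organiser, 190 mm deep (x), 260 mm wide (y). Origin: centre of its underside on the table; x to its back, y to its left, z up. The drawer base (does not open) is 55 mm high, its flat top is the deck; the drawer's bar handle sticks out in front to x = -113 mm, 30 mm high. Free berth: on the deck on the -y side of the fence, open to -x and -y; the round paddle's berth is on the +y side
- ledge_edge (a point): middle of the lower edge of the ledge's front face, the end stop; organiser frame x = -20, y = 0, z = 79 mm, same axes. The ledge is a board over the rear deck, x = -20 to +95 mm, full width, underside 79 and top 102 mm above the table: a 24 mm high space under it, bounded by posts at y = -120 and +120 mm and a back wall at x = +87 mm. The deck before it is 75 mm long
- berth_corner (a point): point on the deck where the ledge's front plane meets the fence's -y face; organiser frame x = -20, y = -6, z = 55 mm, same axes. The fence, the side stop, is a strip 12 mm thick and 24 mm high on the deck, x = -85 to -20, y = -6 to +6 mm. Square paddle home: stem under the ledge to +x, head centre at organiser x = -50, y = -33, z = 72 mm
- post_shelf: fixed low roofed cubby of ash, open only at its front (-x); 110 mm deep (x), 200 mm wide (y), 60 mm high, roof 12 mm thick, underside 48 mm above the table; side walls 10 mm thick, back wall's inner face at x = +47 mm, front edge at x = -55 mm; no floor, the paddle lies on the table. Origin: centre of the underside, x to its back, y left, z up
- paddle_head (a point): centre, half-way up, of the head of the loose square-headed wooden paddle (about 0.12 kg). x runs from the head along the stem, z up as it lies. Head: 60 mm along x, 54 mm across y, 34 mm thick. At the start the paddle lies flat on the table, head wholly under the post shelf's roof, stem sticking out of its front
- paddle_stem (a point): centre of the square paddle's wooden stem, 7 mm above its underside, 65 mm from the head's centre; axes as paddle_head. The stem is a bar 70 mm long, 26 mm wide, 14 mm thick, flush with the head's underside, from 30 to 100 mm from the head's centre
- paddle_tip (a point): end of the square paddle's steel key blade, 125 mm from the head's centre, 7 mm above the underside; axes as paddle_head. The blade continues the stem: 25 mm long, 10 mm wide, 5 mm thick
- paddle: the same square paddle: origin under its head's centre, on the underside; axes as paddle_head
- round_head (a point): centre, half-way up, of the round head (54 mm across, 34 mm thick) of the padlock key's paddle, which lies on the deck in the other berth with its stem under the ledge; loose, leave alone
- tealight: loose open glass tealight holder, about 66 mm across and 55 mm high, standing on the organiser's ledge; origin at the centre of its underside; leave alone
- coin_tray: loose grey coin tray, 70 by 120 mm, 16 mm high, on the post shelf's roof; origin at the centre of its underside; leave alone
- roller_mid (a point): middle, 24 mm above the table, of a loose lint roller lying on the table in front of the robot, between the approaches to organiser and post shelf; about 200 mm long along its x axis, roll 50 mm thick on the +x half and thin handle on the -x half; leave alone
Things that resemble listed ones, but are neither listed nor needed, are in the scene too. Leave any turquoise look-alike of the paddle alone.

How it is judged (in metres and radians):
On the way, in this order (a step that is already met when the one before it is completed fails the run):
1. the square paddle lies let go on the table, its head out of the post shelf (x of paddle_head in the frame of post_shelf below -0.08 m and height (world z) of paddle_head below 0.022 m and contact force between the fingers and paddle below 0.05 N and linear speed of paddle below 0.01 m/s), for 0.1 s.
2. it has been taken up again, higher than the organiser's deck (height (world z) of paddle_head above 0.065 m and contact force between the fingers and paddle above 0.5 N), for 0.1 s.
At the end, for the whole second after the job is handed in: The square paddle lies still and flat on the organiser's deck in the empty berth, stem under the ledge, its head within 3 mm of the ledge's front face and within 3 mm of the middle fence and square to them within 0.04 rad (x of paddle_head in the frame of organiser between -0.053 and -0.046 m and y of paddle_head in the frame of organiser between -0.036 and -0.029 m and z of paddle_head in the frame of organiser between 0.069 and 0.075 m and angle between the x axis of paddle_head and the x axis of organiser, either way round below 0.04 rad and x of paddle_tip in the frame of organiser above 0.065 m and linear speed of paddle below 0.01 m/s); the robot touches nothing.
It fails at once if the round paddle is disturbed (moved over 12 mm) (distance of round_head from where it was at the start of the episode above 0.012 m).
It fails at once if the tealight holder is moved over 15 mm (distance of tealight from where it was at the start of the episode above 0.015 m).
It fails at once if the coin tray is moved over 15 mm (distance of coin_tray from where it was at the start of the episode above 0.015 m).
It fails at once if the lint roller is moved over 20 mm (distance of roller_mid from where it was at the start of the episode above 0.02 m).
It fails at once if the tealight holder is tipped (angle between tealight's own z axis and vertical above 0.3 rad).
It also fails if it takes over 72 s, if anything falls off the work surface, if the arm or the gripper's body presses on something with over 40 N, if the wrist force passes 120 N, or if a joint passes its speed limit or range.

## Working session

There is one attempt and no reset: what is moved stays moved. The work goes in short steps, each a Python script; the robot and the scene stay as the last script left them, time stands still between calls to the robot, and variables do not carry over. Pictures are saved under pics/ and viewed, and the job is handed in when it is done.

```bash
ls; mkdir -p pics
python3 - <<'E'
from cell import r,move_gripper,viewer,readout
import cv2
for n in ["scene","top","wrist"]:
    im,d=viewer.get_image(n); cv2.imwrite(f"pics/{n}0.png",im[:,:,::-1]); print(n,viewer.get_calibration(n), (d>0).mean())
    import numpy as np; np.save(f"{n}0.npy",d)
print(r.hold_point_z,readout.read_ee_pos(),readout.read_ee_rot(),readout.read_clock())
E
```

```text
pics
scene {'vfov': 54.20995803847043, 'cx': 258.4196165353147, 'cy': 193.9084851379697, 'rvec': array([ 2.28844278,  0.66673286, -0.25759207]), 'tvec': array([-496.73006581,  -91.19419842, 1198.78331453])} 0.9963531494140625
top {'vfov': 48.75748453713352, 'cx': 251.20220349918915, 'cy': 193.0681672554147, 'rvec': array([ 2.11822318, -2.17875483,  0.12347198]), 'tvec': array([ 117.28116829,  527.71161999, 1255.23681237])} 0.9961140950520834
wrist {'vfov': 62.25232993245864, 'cx': 251.29360520588241, 'cy': 194.05306622761296, 'rvec': array([-2.4623125 , -1.5440397 , -0.20557675]), 'tvec': array([-673.89501875,  -32.66610716,  390.08813902])} 0.9957377115885416
18.700000000000003 [294.4925591  606.87171865 221.93103831] [ 0.59957158  0.37493071 -0.37570617 -0.59898728] 0.15
```

View pics/scene0.png

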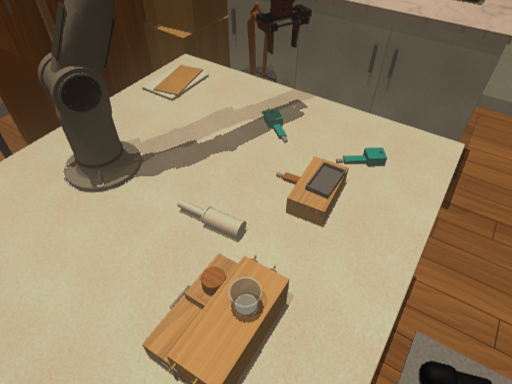

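View pics/top0.png

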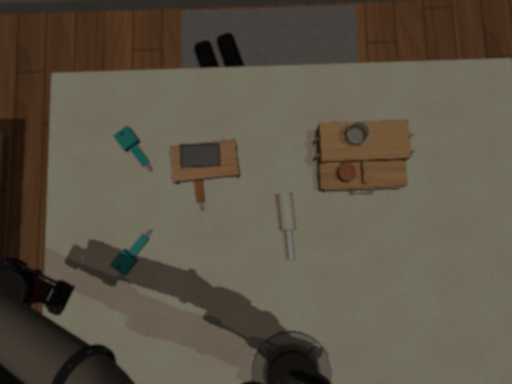

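View pics/wrist0.png

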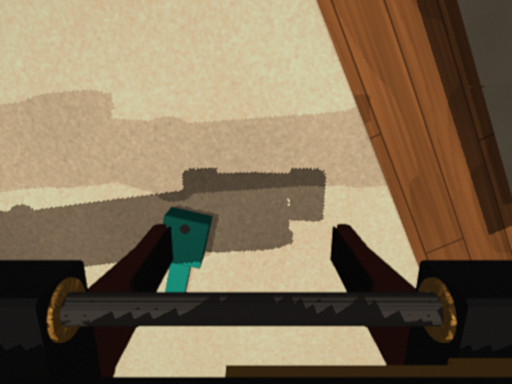

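The scene picture shows the shelf with the stem protruding at about (288,177), the roller at (215,220) and the organiser at (220,320). In the top picture the paddle stem is at (200,192), the shelf at (204,160), the organiser at (363,155) and the roller at (286,225). Next I build helpers and fit the poses.

```bash
cat > h.py <<'E'
import numpy as np,cv2
from scipy.spatial.transform import Rotation as R
from cell import r,move_gripper,viewer,readout
def cloud(d,c):
    H,W=d.shape; f=H/2/np.tan(np.radians(c['vfov'])/2)
    v,u=np.mgrid[:H,:W]
    P=np.stack([(u-c['cx'])/f*d,(v-c['cy'])/f*d,d],-1)
    Rm=cv2.Rodrigues(np.array(c['rvec']))[0]
    return (P-c['tvec'])@Rm   # R^T(P-t)
def proj(p,c,H=384):
    f=H/2/np.tan(np.radians(c['vfov'])/2)
    Rm=cv2.Rodrigues(np.array(c['rvec']))[0]
    q=np.atleast_2d(p)@Rm.T+c['tvec']
    return np.stack([q[:,0]/q[:,2]*f+c['cx'],q[:,1]/q[:,2]*f+c['cy']],-1)
def T(xy,yaw,p):
    p=np.atleast_2d(p).astype(float);c,s=np.cos(yaw),np.sin(yaw)
    return np.stack([xy[0]+c*p[:,0]-s*p[:,1],xy[1]+s*p[:,0]+c*p[:,1],p[:,2]],-1)
E
python3 - <<'E'
from h import *
import cv2
print(R.from_quat(readout.read_ee_rot()).as_matrix().round(2))
for n in ["scene","top"]:
    d=np.load(n+"0.npy");c=viewer.get_calibration(n);P=cloud(d,c)
    im=cv2.imread(f"pics/{n}0.png")
    z=P[...,2]
    tb=(z>-20)&(z<15); print(n,"table z",np.median(z[tb]))
    pts=dict(top=dict(stem=(200,192),roofL=(177,165),roofR=(233,160),tray=(200,155),ledge=(390,140),deck=(390,175),round=(346,172),roll=(286,210)),
      scene=dict(stem=(291,178),roof=(308,185),tray=(325,180),ledge=(215,345),deck=(175,333),round=(212,277),roll=(225,221)))[n]
    for k,(u,v) in pts.items(): print(k,P[v,u].round(1))
    for nm,(x0,y0,w,h) in dict(top=dict(a=(160,100,160,120),b=(260,100,170,120)),scene=dict(a=(260,130,140,105),b=(130,230,180,150)))[n].items():
        s=min(800/w,600/h); s=5 if s>5 else s
        cv2.imwrite(f"pics/{n}_{nm}.png",cv2.resize(im[y0:y0+h,x0:x0+w],None,fx=4.4 if w>150 and n=='scene' else s*.9,fy=4 if w>150 and n=='scene' else s*.9,interpolation=cv2.INTER_CUBIC))
    np.save(n+"P.npy",P)
E
```

```text
[[ 0.44 -0.   -0.9 ]
 [ 0.9  -0.    0.44]
 [-0.   -1.   -0.  ]]
scene table z 2.0631514697678925
stem [541.5 258.2  17.2]
roof [622.4 198.7  79.2]
tray [649.9 252.6  69.2]
ledge [ 679.9 -300.1  103.4]
deck [ 582.3 -310.2   56.1]
round [ 581.9 -181.6   91.5]
roll [489.   -8.8  47.2]
top table z -0.6147817354309874
stem [541.4 261.2  14.3]
roofL [619.4 323.6  60.3]
roofR [628.7 154.   64.7]
tray [646.7 252.9  66.2]
ledge [ 666.5 -307.6  101.4]
deck [ 569.7 -313.5   60.6]
round [ 577.8 -177.1   89. ]
roll [475.4  -0.9  43.2]
```

Run:
```python
from h import *
c=viewer.get_calibration("wrist");Rm=cv2.Rodrigues(c['rvec'])[0];C=-Rm.T@c['tvec']
Rt=R.from_quat(readout.read_ee_rot()).as_matrix();p=np.array(readout.read_ee_pos())
print("cam in tool",Rt.T@(C-p),"\n",(Rt.T@Rm.T).round(3))
P=np.load("topP.npy");S=np.load("sceneP.npy")
def rect(P,m,nm):
    xy=P[m][:,:2].astype(np.float32); print(nm,m.sum(),cv2.minAreaRect(xy),"medz",np.median(P[m][:,2]))
for nm,Q in(("top",P),("scene",S)):
    x,y,z=Q[...,0],Q[...,1],Q[...,2]
    rect(Q,(z>45)&(z<95)&(x>550)&(x<750)&(y>120)&(y<370),nm+" shelf")
    rect(Q,(z>95)&(z<112)&(x>520)&(x<800)&(y>-400)&(y<-80),nm+" ledge")
    rect(Q,(z>45)&(z<112)&(x>500)&(x<800)&(y>-400)&(y<-80),nm+" org")
    rect(Q,(z>10)&(z<70)&(x>350)&(x<560)&(y>-80)&(y<60),nm+" roller")
    rect(Q,(z>9)&(z<25)&(x>480)&(x<570)&(y>230)&(y<290),nm+" stem")
    rect(Q,(z>120)&(z<170)&(x>520)&(x<800)&(y>-400)&(y<-80),nm+" tea")
```

```text
cam in tool [-1.53352705e-01 -1.61513110e+02  7.23723028e+01] 
 [[ 1.     0.001 -0.   ]
 [ 0.001 -0.265  0.964]
 [ 0.001 -0.964 -0.265]]
top shelf 2401 ((632.1002197265625, 242.95339965820312), (111.14090728759766, 201.19898986816406), 4.450103759765625) medz 60.91378866264787
top ledge 3146 ((662.2523193359375, -235.22247314453125), (128.80596923828125, 290.5041809082031), 0.3545067012310028) medz 101.48421148823508
top org 5779 ((629.19970703125, -235.54541015625), (195.21206665039062, 290.5077819824219), 0.4840898811817169) medz 98.00913462417745
top roller 751 ((438.6802062988281, -4.351301193237305), (177.4792938232422, 48.26681900024414), 3.7690417766571045) medz 41.79885410487612
top stem 167 ((527.0803833007812, 262.1916809082031), (84.27031707763672, 25.94464111328125), 4.125369071960449) medz 13.18416464390415
top tea 273 ((679.628662109375, -204.18359375), (63.34439468383789, 62.948829650878906), 26.27159881591797) medz 146.9974864167006
scene shelf 2108 ((634.955322265625, 245.54962158203125), (110.32019805908203, 204.6540069580078), 4.6265034675598145) medz 63.56612790539324
scene ledge 6613 ((671.3897705078125, -230.95355224609375), (116.33419799804688, 293.6277160644531), 0.6809377670288086) medz 103.40540223673432
scene org 10494 ((632.3890380859375, -231.4088134765625), (194.39463806152344, 293.6307373046875), 0.41163575649261475) medz 102.3776445710166
scene roller 952 ((441.0309143066406, -4.37364387512207), (181.94798278808594, 46.95999526977539), 4.457899570465088) medz 40.88685326890993
scene stem 138 ((526.164794921875, 264.7402038574219), (74.81388854980469, 30.898677825927734), 6.16953706741333) medz 15.472826932168907
scene tea 739 ((683.130126953125, -202.40623474121094), (63.416343688964844, 64.6171646118164), 15.06558895111084) medz 146.2882343733868
```

View pics/scene_b.png

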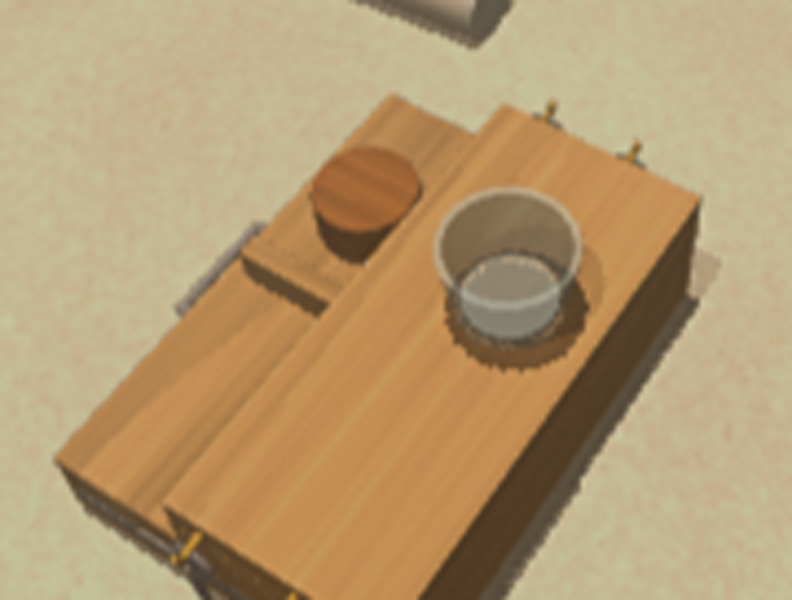

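View pics/top_a.png

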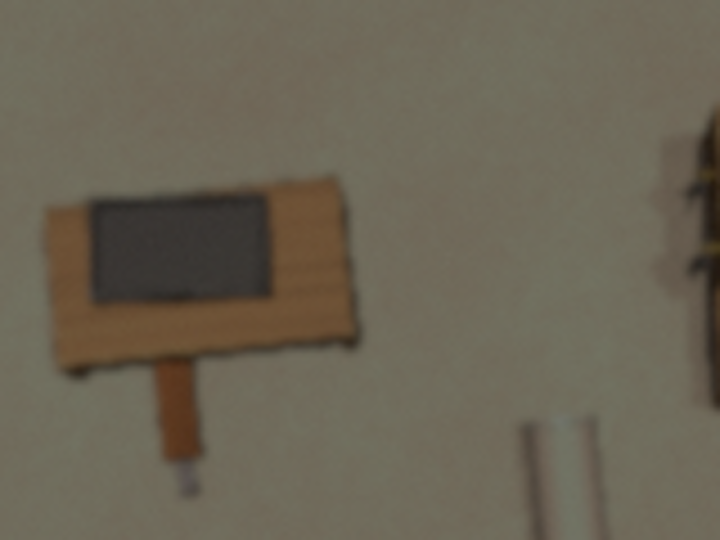

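```bash
cat >> h.py <<'E'
def Q(psi,tilt=0):
    c,s=np.cos(psi),np.sin(psi)
    return R.from_matrix(np.array([[-s,0,-c],[c,0,-s],[0,-1,0]])).as_quat()
def snap(n,tag):
    c=viewer.get_calibration(n);im,d=viewer.get_image(n)
    cv2.imwrite(f"pics/{tag}.png",im[:,:,::-1]);np.savez(f"{tag}.npz",d=d,im=im,**{k:np.array(v) for k,v in c.items()})
    return im,d,c
E
python3 - <<'E'
from h import *
q=Q(0.078)
for p in [(505,262,180),(505,262,3),(420,256,3)]: print(r.ik(p,q))
t=readout.read_clock(); r.movep([505,262,180],q); print(readout.read_clock()-t,readout.read_ee_pos(),readout.read_joints())
snap("wrist","w1")
E
```

```text
[-0.62141252  0.34848481  0.0414284   1.85976938 -0.01759526  0.93368791
  1.07679225]
[-0.57918772  0.601225   -0.01168309  1.95947849  0.01204141  0.58095426
  1.04990805]
[-0.65938308  0.51944252 -0.01827029  2.1392745   0.01952667  0.48302598
  0.95625928]
1.5083000000000002 [504.71751297 263.34443478 180.14289505] [-0.62240477  0.34865225  0.0402964   1.85909384 -0.0178582   0.93363295
  1.07617961]
```

View pics/w1.png

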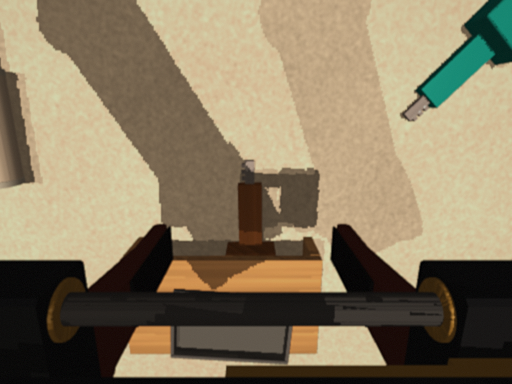

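The stem runs from (250,245) at the shelf front to (250,183), and the blade tip is at (248,162). The tray and roof are below the fingers. I fit the stem from this cloud.

```bash
cat >> h.py <<'E'
def load(tag):
    z=np.load(tag+".npz");c={k:z[k] for k in("vfov","cx","cy","rvec","tvec")};return z['im'],z['d'],c
def plane_pts(c,uv,z):
    "intersect pixels rays with plane z"
    f=384/2/np.tan(np.radians(c['vfov'])/2);Rm=cv2.Rodrigues(np.array(c['rvec']))[0]
    uv=np.atleast_2d(uv);d=np.c_[(uv[:,0]-c['cx'])/f,(uv[:,1]-c['cy'])/f,np.ones(len(uv))]@Rm
    C=-Rm.T@c['tvec'];return C+d*((z-C[2])/d[:,2])[:,None]
E
python3 - <<'E'
from h import *
im,d,c=load("w1");P=cloud(d,c)
print("table z",np.median(P[100:150,300:380,2]))
sub=P[185:245,225:275]
for v in range(160,262,6):
    row=P[v,225:275]; m=(row[:,2]>8)&(row[:,2]<22)
    if m.sum(): print(v,m.sum(),row[m].mean(0).round(1),np.ptp(row[m][:,1]).round(1), row[m][:,1].min().round(1),row[m][:,1].max().round(1))
for (u,v) in [(200,275),(300,275),(165,330),(150,345),(220,335),(270,340),(250,352)]: print(u,v,P[v,u].round(1))
for v in range(236,268,2): print(v,P[v,200].round(1),P[v,300].round(1), P[v,250].round(1),im[v,200])
E
```

```text
table z -0.4853056052087094
166 10 [493.  258.7   9.1] 11.6 252.5 264.1
172 12 [499.4 258.8   9.4] 11.7 253.0 264.7
178 12 [506.  259.6   8.8] 12.8 253.5 266.3
184 21 [512.3 263.2   8.9] 24.7 249.6 274.3
190 24 [517.9 262.4  13.5] 24.5 250.2 274.7
196 24 [524.5 263.   13.4] 24.6 250.6 275.3
202 24 [531.1 263.5  13.6] 24.7 251.1 275.8
208 24 [537.9 264.   13.6] 24.8 251.6 276.4
214 24 [544.8 264.6  13.3] 25.0 252.1 277.0
220 23 [551.6 265.6  13.6] 24.0 253.7 277.7
226 23 [558.6 266.2  13.6] 24.1 254.1 278.3
232 23 [565.7 266.8  13.4] 24.3 254.6 279.0
238 23 [572.9 267.3  13.3] 24.3 255.1 279.4
244 39 [580.5 272.2  11.6] 47.5 246.6 294.0
250 1 [586.1 241.9  20.5] 0.0 241.9 241.9
200 275 [597.1 219.6  58.4]
300 275 [589.1 318.6  58.5]
165 330 [663.2 185.8  59.5]
150 345 [684.  169.9  58.7]
220 335 [660.8 243.5  64.4]
270 340 [664.5 295.7  62.3]
250 352 [678.7 275.9  65.1]
236 [581.2 209.8  -1.1] [572.4 325.6  -2.1] [570.3 267.1  13.9] [117  98  77]
238 [5.831e+02 2.100e+02 2.000e-01] [574.3 325.6  -0.7] [572.9 267.3  13.2] [123 104  81]
240 [585.4 210.2   0.8] [ 5.766e+02  3.258e+02 -4.
[... 452 characters left out ...]
 [581.8 268.1  25.2] [83 71 55]
252 [ 6.011e+02  2.106e+02 -3.000e-01] [ 5.917e+02  3.277e+02 -4.000e-01] [582.3 268.1  29.1] [81 70 55]
254 [ 6.036e+02  2.107e+02 -2.000e-01] [ 5.943e+02  3.280e+02 -5.000e-01] [582.2 268.1  34.1] [78 67 52]
256 [581.1 217.6  49.2] [572.7 317.9  49.8] [576.5 267.7  50.3] [67 47 30]
258 [581.  218.3  53.6] [573.  317.3  53.8] [576.6 267.8  54.4] [62 41 23]
260 [581.4 218.8  57. ] [573.2 316.8  57.7] [577.6 267.9  56.8] [86 57 31]
262 [582.4 219.2  59.2] [574.3 316.6  59.8] [578.2 267.9  59.9] [111  74  42]
264 [584.5 219.3  59.4] [576.1 316.7  60.5] [580.7 268.1  59.2] [107  71  39]
266 [586.6 219.4  59.5] [579.3 317.4  58.5] [582.3 268.2  60.2] [111  75  41]
```

Stem top is z≈13.5, width≈25, end at x≈514, and the head face is at x≈582, which matches the given 70 mm length. Stem yaw is 0.089 and shelf yaw 0.084. I grasp the stem and draw it out.

Run:
```python
from h import *
yaw=0.087;q=Q(yaw);u=np.array([np.cos(yaw),np.sin(yaw),0])
g=np.array([536,263.9,0.])
r.movep([*g[:2],60],q)
s=r.line_to([*g[:2],3.0],v=80,f_stop=15);print("stop",s,readout.read_ee_pos())
move_gripper(10,25);print("w",readout.read_gripper_width())
p=np.array(readout.read_ee_pos())
s=r.line_to(p-u*115,v=100,f_stop=25);print("pull",s,readout.read_ee_pos(),readout.read_gripper_width(),readout.read_contact_force())
print(readout.read_clock())
snap("wrist","w2");snap("scene","s2")
```

```text
stop False [536.27055658 263.99153827   3.14241386]
w 25.762528243368884
pull False [421.9635505  253.92145036   2.98824149] 25.2894041767735 [-0.36006702 -0.43835114 -1.23011927]
5.4167
```

View pics/s2.png

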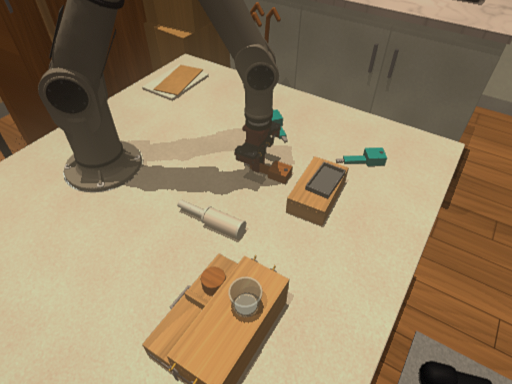

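View pics/w2.png

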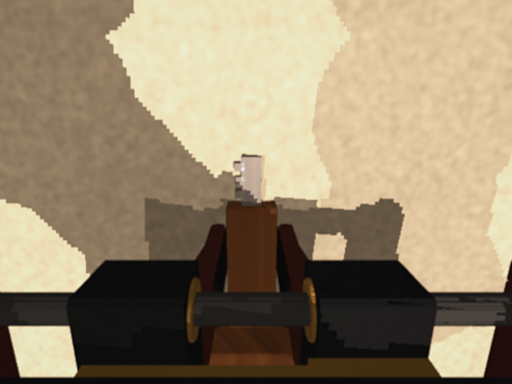

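The head is clear of the shelf (scene (280,172)) and the stem is held. Now I release, rise and measure the head.

Run:
```python
from h import *
move_gripper(70);r.hold(0.3)
p=np.array(readout.read_ee_pos());
r.line_to(p+[0,0,60],v=150)
r.movep([470,257,190],Q(0.087))
snap("wrist","w3");print(readout.read_clock())
for a in (0.087+np.pi,0.087-np.pi):
  print(r.ik([500,260,3],Q(a)))
j=readout.read_joints();print(j)
for a in (0,np.pi):
  for p in [(430,-270,61),(555,-280,61)]: print(a,p,r.ik(p,Q(a)))
```

```text
7.85
[-1.20700255  0.80536481  0.86036967  2.01319821 -0.91014572  0.7646825
 -1.26442994]
[-1.20700255  0.80536481  0.86036967  2.01319821 -0.91014572  0.7646825
 -1.26442994]
[-0.66854759  0.2859243   0.06155706  1.92915155 -0.0217554   0.93041433
  1.06166504]
0 (430, -270, 61) [-0.00315618  0.4895099   0.55634347  2.11136441 -0.42321951  0.6492449
  2.41407739]
0 (555, -280, 61) [ 0.09322531  0.60607466  0.37473635  1.83193109 -0.30723523  0.76072597
  2.20258187]
3.141592653589793 (430, -270, 61) [-0.41819413  0.90018474  1.26511725  2.13197457 -1.07853728  1.01179095
 -0.10822931]
3.141592653589793 (555, -280, 61) [-0.39258901  1.04589209  1.25970928  1.86167509 -1.11475787  1.16202862
 -0.28203998]
```

View pics/w3.png

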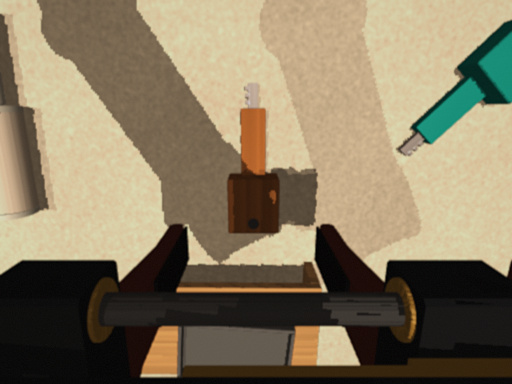

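Run:
```python
from h import *
im,d,c=load("w3");P=cloud(d,c);z=P[...,2]
win=np.zeros(z.shape,bool);win[80:250,215:300]=1
h=win&(z>30)&(z<38);h[240:]=0
s=win&(z>10.5)&(z<16.5);
print(np.median(z[h]),np.median(z[s]),h.sum())
print(cv2.minAreaRect(P[h][:,:2].astype(np.float32)))
m=s.copy();m[172:]=0
pts=P[m][:,:2];print("stem",cv2.minAreaRect(pts.astype(np.float32)),pts.mean(0))
vx,vy,x0,y0=cv2.fitLine(pts.astype(np.float32),cv2.DIST_HUBER,0,.01,.01).ravel();print("axis",np.arctan2(vy,vx),x0,y0)
# colour blob of head on plane z=34
ov=im.copy()
for pl,zz in(((-30,-27),34),((30,-27),34),((30,27),34),((-30,27),34)): pass
r_=cv2.minAreaRect(P[h][:,:2].astype(np.float32));cx,cy=r_[0]
yaw=np.arctan2(vy,vx); yaw=yaw if abs(yaw)>1.6 else yaw+np.pi
for dx,dy,zz in((-30,-27,34),(30,-27,34),(30,27,34),(-30,27,34),(30,13,14),(100,13,14),(100,-13,14),(125,0,7)):
    uv=proj(T((cx,cy),yaw,(dx,dy,zz)),c)[0]; cv2.circle(ov,tuple(int(round(a)) for a in uv),2,(0,255,0),-1)
cv2.imwrite("pics/w3o.png",cv2.resize(ov[60:260,150:350,::-1],None,fx=3,fy=3))
print(cx,cy,yaw)
```

```text
33.4916064726877 13.52525696893276 2807
((497.64923095703125, 260.8658752441406), (59.64214324951172, 54.01125717163086), 5.262770652770996)
stem ((420.65875244140625, 253.99246215820312), (86.4369125366211, 25.950227737426758), 4.922722339630127) [430.50488944 254.72680569]
axis 0.08921805 430.27475 254.7403
497.64923095703125 260.8658752441406 3.2308109
```

View pics/w3o.png

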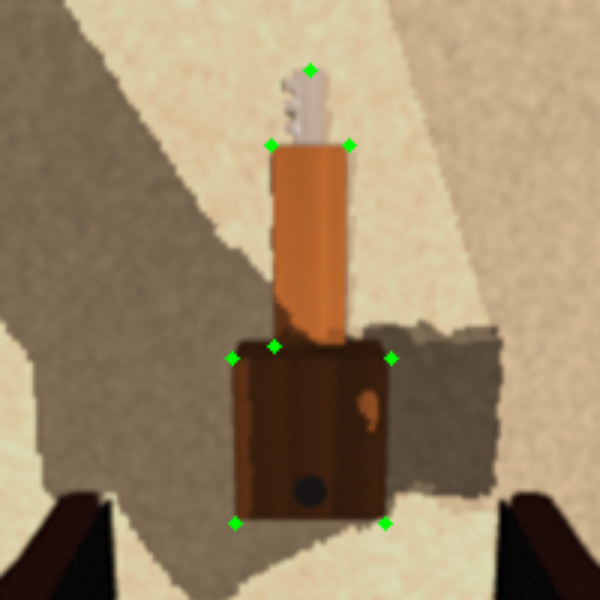

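The head is at (497.6, 260.9) with top z 33.5 and size 59.6×54, and the stem yaw is 0.089; the overlay fits. Before lifting I look at the organiser closely with empty fingers.

Run:
```python
from h import *
r.movep([500,-250,230],Q(0.0));print(readout.read_joints())
snap("wrist","w4")
r.movep([470,-310,250],Q(0.0));print(readout.read_joints())
snap("wrist","w5");print(readout.read_clock())
```

```text
[-0.01458992  0.29377348  0.44890724  1.85273921 -0.14785011  1.02811334
  2.06723349]
[ 0.08122933  0.28212949  0.48399479  1.8215766  -0.14824036  1.0725989
  2.18887891]
10.1833
```

View pics/w4.png

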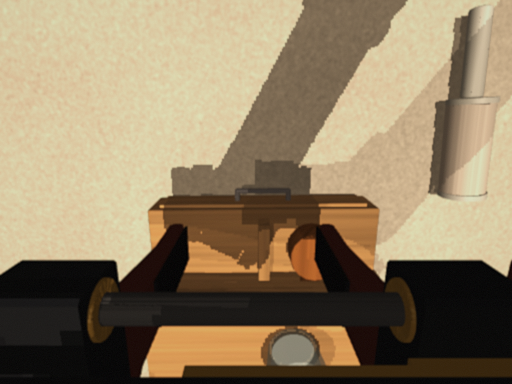

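View pics/w5.png

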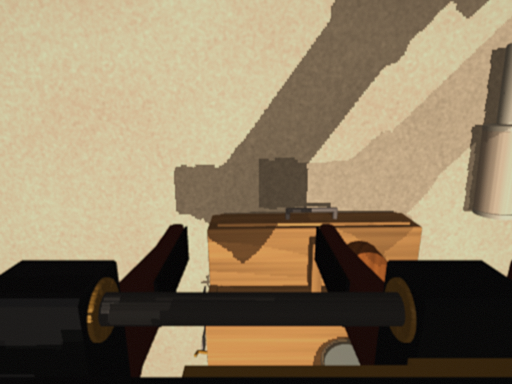

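w4 shows the deck's front edge at row ~203, the fence at (264,250), the round head at (305,252) and the ledge front at row ~278. I fit the frame from these.

Run:
```python
from h import *
im,d,c=load("w4");P=cloud(d,c);z=P[...,2]
v,u=np.mgrid[:384,:512]
# front edge of deck : per column min x with z in 50..58
E=[];
for uu in list(range(160,232,4))+list(range(296,370,4)):
    col=P[190:230,uu];m=(col[:,2]>52)&(col[:,2]<58)
    if m.sum(): q=col[m]; E.append(q[np.argmin(q[:,0])])
E=np.array(E);a=np.polyfit(E[:,1],E[:,0],1);print("deck front slope",a[0],"res",np.std(E[:,0]-np.polyval(a,E[:,1])),E[0],E[-1],np.median(E[:,2]))
# fence: z 76..82 
f=(u>250)&(u<280)&(v>215)&(v<282)&(z>74)&(z<84)
print("fence",f.sum(),cv2.minAreaRect(P[f][:,:2].astype(np.float32)),np.median(z[f]))
for vv in range(222,290,6):
    row=P[vv,250:282]; m=(row[:,2]>70)&(row[:,2]<84)
    if m.sum(): print(vv,row[m].mean(0).round(1),row[m][:,1].min().round(1),row[m][:,1].max().round(1))
# ledge front face
L=(u>200)&(u<290)&(v>255)&(v<300)&(z>82)&(z<98)
print("ledge",L.sum()); Y=P[L]; 
if L.sum()>10:
  a=np.polyfit(Y[:,1],Y[:,0],1);print(a,np.std(Y[:,0]-np.polyval(a,Y[:,1])),Y[:,1].min(),Y[:,1].max())
for vv in range(262,300,3): print(vv,P[vv,220].round(1),P[vv,262].round(1),P[vv,285].round(1))
t=(z>140)&(z<165)&(v>320)&(u>200)&(u<360);print("tea",cv2.minAreaRect(P[t][:,:2].astype(np.float32)) if t.sum()>5 else 0)
t=(z>85)&(z<93)&(v<282)&(u>285)&(u<318);print("round",t.sum(),P[t].min(0),P[t].max(0))
t=(z>96)&(z<108)&(v>270);print(P[t][:,1].min(),P[t][:,1].max())
```

```text
deck front slope -0.01048489515794164 res 0.36538186140512846 [ 539.53177798 -350.60112502   53.22076939] [ 536.59373692 -118.23510478   52.89606137] 53.55342676889075
fence 616 ((579.8851928710938, -234.71395874023438), (64.99967956542969, 11.067877769470215), 0.6520338654518127) 78.41340620091343
228 [ 550.7 -235.2   78.7] -240.5 -229.9
234 [ 557.3 -235.1   79.1] -240.4 -229.9
240 [ 564.5 -235.    78.2] -240.3 -229.7
246 [ 571.3 -234.9   78.5] -240.2 -229.6
252 [ 578.2 -234.8   78.6] -240.2 -229.5
258 [ 585.5 -234.7   78.2] -240.1 -229.3
264 [ 592.6 -234.6   78.4] -240.0 -229.1
270 [ 599.7 -234.5   78.5] -240.0 -229.1
276 [ 607.  -234.4   78.5] -239.9 -228.9
282 [ 613.1 -232.8   80.7] -249.8 -215.7
ledge 728
[-1.08631659e-02  6.10578117e+02] 0.3963199697456851 -302.99344212973665 -207.43997911744063
262 [ 602.9 -284.9   54.2] [ 589.8 -236.8   79. ] [ 602.7 -209.    54. ]
265 [ 606.  -284.9   55.5] [ 593.7 -236.8   78.5] [ 606.4 -208.9   54.3]
268 [ 610.4 -285.1   54.5] [ 596.9 -236.8   79.3] [ 610.2 -208.8   54.6]
271 [ 614.1 -285.1   55. ] [ 600.9 -236.7   78.6] [ 614.4 -208.6   5
[... 207 characters left out ...]
6 -208.4   55.1]
283 [ 613.2 -282.4   82.7] [ 613.2 -236.7   82.6] [ 613.2 -211.6   82.4]
286 [ 613.3 -281.9   88.7] [ 613.2 -236.9   88.6] [ 613.7 -212.1   87.7]
289 [ 613.8 -281.4   93.7] [ 613.1 -237.1   94.6] [ 613.4 -212.8   94. ]
292 [ 613.2 -280.8  100.2] [ 612.7 -237.3  100.8] [ 613.  -213.4  100.2]
295 [ 472.  -256.4  323.6] [ 471.2 -246.3  324.7] [ 472.3 -240.6  323.1]
298 [ 472.8 -256.4  323.6] [ 472.9 -246.2  323.4] [ 472.3 -240.8  324.3]
tea ((657.1340942382812, -204.16404724121094), (17.356096267700195, 52.65160369873047), 1.2468458414077759)
round 943 [ 553.93890577 -207.07065486   85.03940296] [ 606.57792246 -178.16085826   90.35114823]
-363.70567097140093 -128.41884398856723
```

Organiser yaw is ≈0.0107, with the berth corner at ≈(613.1, −240.5), deck z≈54.3, fence top 78.5 and fence length 65, all matching the text. The round head is 20 mm clear of the fence. Next I go back and grasp the head with the jaws reversed.

Run:
```python
from h import *
j=np.array([-0.66854759,0.2859243,0.06155706,1.92915155,-0.0217554,0.93041433,1.06166504-np.pi])
r.move_joints(j);print(readout.read_ee_pos(),readout.read_clock())
yaw=0.089;q=Q(yaw+np.pi)
u=-np.array([np.cos(yaw),np.sin(yaw)])  # paddle x
g=np.array([497.6,260.9])+5*u
s=r.ik([*g,70],q);print(s)
move_gripper(80)
r.movep([*g,70],q)
st=r.line_to([*g,3.0],v=100,f_stop=15);print(st,readout.read_ee_pos())
move_gripper(40,30);print("w",readout.read_gripper_width(),readout.read_ee_pos())
p=np.array(readout.read_ee_pos());r.line_to(p+[0,0,140],v=120)
print("w",readout.read_gripper_width(),readout.read_contact_force(),readout.read_clock(),readout.read_joints())
snap("wrist","w6")
```

```text
[468.94968664 256.19258808 188.21410765] 13.7333
[-0.64229052  0.48014249  0.05586513  1.96695763 -0.04025944  0.69553062
 -2.04361285]
False [493.08954345 260.73048265   3.58573945]
w 53.84562017850391 [492.78626142 260.52902088   3.29136643]
w 54.24542590816707 [ 0.0261647  -0.11116519 -1.50831097] 17.3417 [-0.65159053  0.37685357  0.06647509  1.92036332 -0.03261768  0.84700057
 -2.04990021]
```

View pics/w6.png

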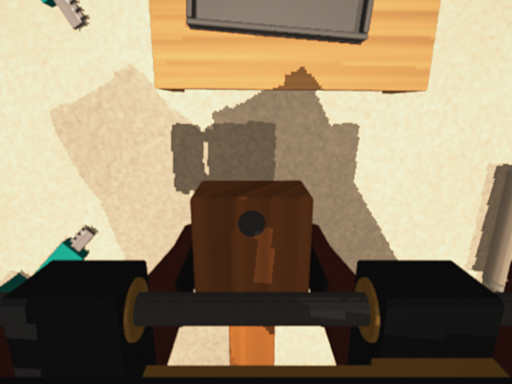

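The head is held square, grip width 54.2 mm and load ≈1.5 N. I carry it over to the organiser using the joint pose found earlier.

```bash
cat >> h.py <<'E'
OY=0.0108;O=np.array([633.1,-234.5])
def org(x,y,z): return T(O,OY,(x,y,z))[0]
E
python3 - <<'E'
from h import *
r.move_joints([0.08122933,0.28212949,0.48399479,1.8215766,-0.14824036,1.0725989,2.18887891])
print(readout.read_ee_pos(),readout.read_gripper_width(),readout.read_clock())
q=Q(OY)
r.movep(org(-162,-55,130),q)
st=r.line_to(org(-162,-55,63),v=120,f_stop=15);print(st,readout.read_ee_pos(),org(-162,-55,63),readout.read_contact_force(),readout.read_clock())
snap("wrist","w7");snap("scene","s7");snap("top","t7")
E
```

```text
[ 469.93583017 -310.45651053  250.34284076] 54.135446024145324 20.9167
False [ 472.39339669 -291.87907339   63.94869196] [ 471.7034362  -291.24635842   63.        ] [ 0.01423192 -0.72356418 -1.24781688] 22.1833
```

View pics/w7.png

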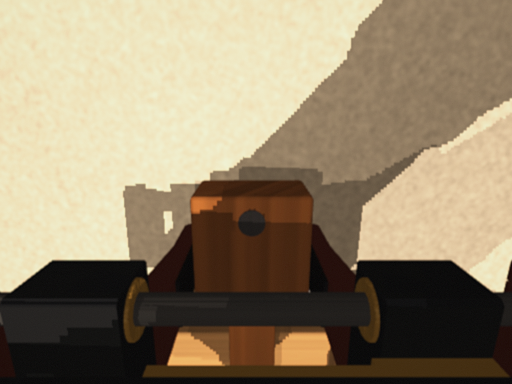

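View pics/s7.png

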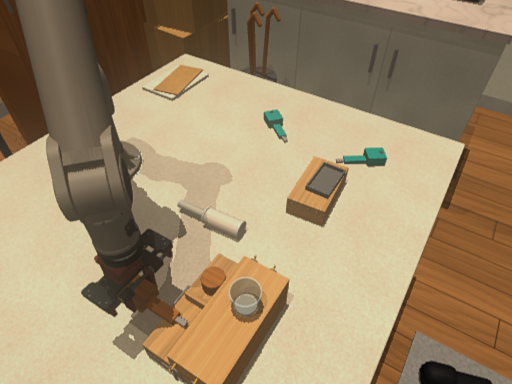

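The stem is lined up before the slot, with the tip over the deck at scene (180,320). I slide in and set down.

Run:
```python
from h import *
q=Q(OY)
st=r.line_to(org(-52,-55,63),v=80,attitude=q,f_stop=10);print(st,readout.read_ee_pos(),org(-52,-55,63),readout.read_contact_force(),readout.read_clock())
st=r.line_to(org(-52,-55,57.0),v=20,f_stop=5);print(st,readout.read_ee_pos(),readout.read_contact_force(),readout.read_gripper_width())
snap("wrist","w8");snap("scene","s8");snap("top","t8")
for n in("s8","t8"):
    im=cv2.imread(f"pics/{n}.png"); im=im[230:384,90:310] if n=="s8" else im[90:220,290:440]
    cv2.imwrite(f"pics/{n}c.png",cv2.resize(im,None,fx=3.6,fy=3.6,interpolation=cv2.INTER_CUBIC))
```

```text
False [ 581.10703586 -290.2421428    62.9992971 ] [ 581.69702106 -290.05838151   63.        ] [ 0.23714167 -0.425885   -2.38764879] 23.8583
True [ 581.67997534 -290.25947844   58.2251239 ] [-0.11291304  0.39068494  3.93669855] 54.04766300688779
```

View pics/w8.png

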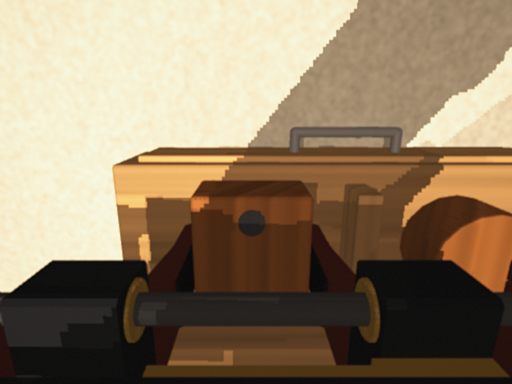

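View pics/s8c.png

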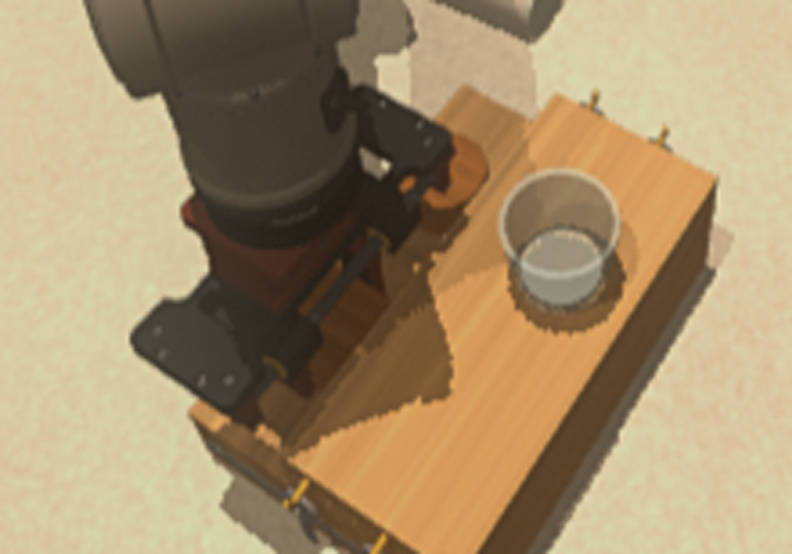

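Run:
```python
from h import *
move_gripper(62);print(readout.read_gripper_width())
p=np.array(readout.read_ee_pos());r.line_to(p+[0,0,75],v=120)
r.movep([500,-290,210],Q(OY));move_gripper(88)
snap("wrist","w9");print(readout.read_clock())
im,d,c=load("w9");P=cloud(d,c);z=P[...,2];v,u=np.mgrid[:384,:512]
m=(z>86)&(z<93)&(v<290)&(P[...,1]<-235)&(P[...,1]>-350)
R_=cv2.minAreaRect(P[m][:,:2].astype(np.float32));print(R_,np.median(z[m]))
print("org frame",T((0,0),-OY,[R_[0][0]-O[0],R_[0][1]-O[1],0]))
f=(z>74)&(z<82)&(v<290)&(P[...,1]<-225)&(P[...,1]>-245);print("fence",cv2.minAreaRect(P[f][:,:2].astype(np.float32)))
```

```text
62.49047987867647
26.6417
((575.43310546875, -290.266845703125), (59.056488037109375, 53.972434997558594), 0.470590204000473) 88.44915901704357
org frame [[-58.26580166 -55.14080306   0.        ]]
fence ((578.919677734375, -234.80606079101562), (62.321781158447266, 12.419881820678711), 0.8049121499061584)
```

View pics/w9.png

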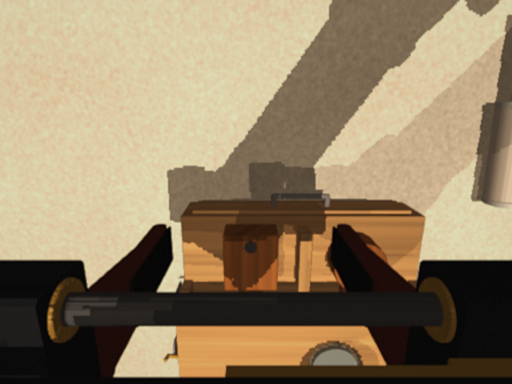

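The paddle lies flat at organiser (−57, −55) with top z 88.4, square to the organiser. Now I shut the fingers and push it home: +y to the fence, then +x to the ledge.

Run:
```python
from h import *
q=Q(OY)
move_gripper(0)
r.movep(org(-47,-112,120),q)
st=r.line_to(org(-47,-112,62),v=100,f_stop=10);print(st,readout.read_ee_pos())
r.line_to(org(-47,-99,62),v=60,f_stop=6)
st=r.line_to(org(-47,-66,62),v=30,f_stop=5);p=readout.read_ee_pos();print("push y",st,p,T((0,0),-OY,[p[0]-O[0],p[1]-O[1],0]),readout.read_contact_force())
p=np.array(p);r.line_to(p+[0.1,-8,0],v=40);r.line_to(p+[0,-8,60],v=150)
# push x
r.movep(org(-125,-33,120),q)
st=r.line_to(org(-125,-33,64),v=100,f_stop=10);print(st)
r.line_to(org(-102,-33,64),v=60,f_stop=6)
st=r.line_to(org(-84,-33,64),v=25,f_stop=5);p=readout.read_ee_pos();print("push x",st,p,T((0,0),-OY,[p[0]-O[0],p[1]-O[1],0]),readout.read_contact_force())
p=np.array(p);r.line_to(p+[-8,0,0],v=40);r.line_to(p+[-8,0,60],v=150)
move_gripper(88)
r.movep([500,-250,215],q)
snap("wrist","w10");print(readout.read_clock())
im,d,c=load("w10");P=cloud(d,c);z=P[...,2];v,u=np.mgrid[:384,:512]
m=(z>86)&(z<93)&(v<290)&(P[...,1]<-230)&(P[...,1]>-350)
R_=cv2.minAreaRect(P[m][:,:2].astype(np.float32));print(R_,np.median(z[m]))
print("org frame",T((0,0),-OY,[R_[0][0]-O[0],R_[0][1]-O[1],0]))
f=(z>74)&(z<82)&(v<290)&(P[...,1]<-225)&(P[...,1]>-248);print("fence",cv2.minAreaRect(P[f][:,:2].astype(np.float32)))
cv2.imwrite("pics/w10c.png",cv2.resize(im[180:330,160:400,::-1],None,fx=3.3,fy=3.3,interpolation=cv2.INTER_CUBIC))
```

```text
False [ 587.50668548 -347.29519009   62.34237657]
push y True [ 587.02282654 -304.50474679   61.95829096] [[-46.83052284 -69.50304035   0.        ]] [ 1.21234937 -1.61184499  0.61300239]
False
push x True [ 541.63961837 -268.45566307   63.480088  ] [[-91.82176174 -32.96592988   0.        ]] [-0.11014003  0.76466102  0.08173936]
36.5167
((581.2808227539062, -267.9242248535156), (57.02415084838867, 53.61311340332031), 0.6125540733337402) 88.4421103570165
org frame [[-52.17712979 -32.86263934   0.        ]]
fence ((580.7522583007812, -236.9394989013672), (66.86446380615234, 18.456254959106445), 3.2397687435150146)
```

View pics/w10c.png

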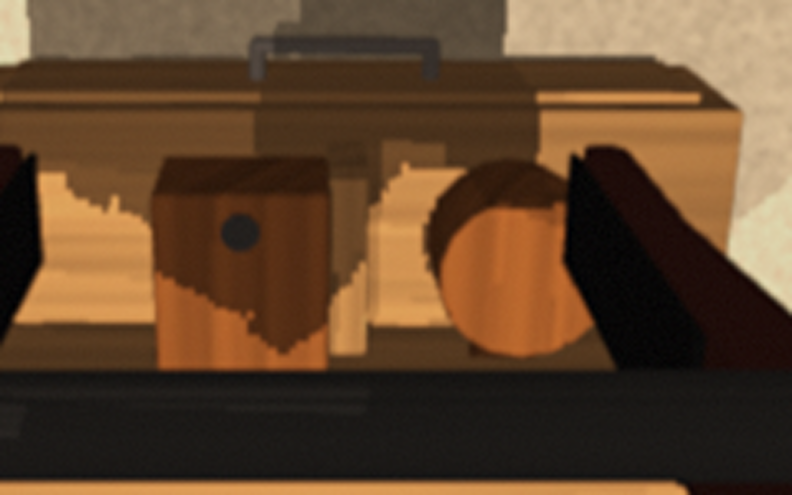

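The head sits against the fence (crop column 330), and its −x edge is at organiser ≈−80.7, so the centre is ≈−50.7. I push once more, a little firmer both ways, to make sure it is at the stops.

Run:
```python
from h import *
q=Q(OY)
def rel():
    p=readout.read_ee_pos();return T((0,0),-OY,[p[0]-O[0],p[1]-O[1],p[2]]).round(2)
move_gripper(0)
r.movep(org(-125,-33,120),q)
r.line_to(org(-125,-33,64),v=100,f_stop=10);r.line_to(org(-98,-33,64),v=60,f_stop=8)
r.hold(.3);st=r.line_to(org(-84,-33,64),v=15,f_stop=9);print("push x",st,rel(),readout.read_contact_force())
r.hold(.2);print(rel(),readout.read_contact_force())
p=np.array(readout.read_ee_pos());r.line_to(p+[-8,0,0],v=40);r.line_to(p+[-8,0,60],v=150)
r.movep(org(-45,-90,120),q);r.line_to(org(-45,-90,62),v=100,f_stop=10);r.line_to(org(-45,-78,62),v=60,f_stop=8)
r.hold(.3);st=r.line_to(org(-45,-64,62),v=15,f_stop=7);print("push y",st,rel(),readout.read_contact_force())
p=np.array(readout.read_ee_pos());r.line_to(p+[0,-8,0],v=40);r.line_to(p+[0,-8,60],v=150)
move_gripper(88)
r.movep([470,-250,225],q)
snap("wrist","w11");snap("scene","s11");print(readout.read_clock())
im,d,c=load("w11");P=cloud(d,c);z=P[...,2];v,u=np.mgrid[:384,:512]
m=(z>86)&(z<93)&(v<290)&(P[...,1]<-241)&(P[...,1]>-350)
R_=cv2.minAreaRect(P[m][:,:2].astype(np.float32));print(R_,np.median(z[m]))
print("org frame",T((0,0),-OY,[R_[0][0]-O[0],R_[0][1]-O[1],0]))
L=(z>82)&(z<98)&(v<300)&(P[...,0]>606)&(P[...,0]<620)&(abs(P[...,1]+320)<35);print(L.sum(),np.median(P[L],0))
for vv in range(200,300,6): print(vv,[P[vv,uu].round(1).tolist() for uu in (232,)])
t=(z>85)&(z<93)&(v<285)&(P[...,1]>-225)&(P[...,1]<-120);print("round",P[t].min(0),P[t].max(0))
s=cv2.imread("pics/s11.png")[230:384,90:310];cv2.imwrite("pics/s11c.png",cv2.resize(s,None,fx=3.6,fy=3.6,interpolation=cv2.INTER_CUBIC))
```

```text
push x True [[-91.87 -32.81  63.35]] [ 0.03937329 -0.09350099 -0.00077274]
[[-92.24 -32.65  63.06]] [-0.73993789  0.27861608  0.29170467]
push y True [[-45.16 -69.53  62.29]] [ 0.71020018 -1.08427204  0.64474802]
47.2583
((569.18994140625, -267.9117126464844), (33.22275924682617, 53.8384895324707), 0.10436569154262543) 88.42069262209179
org frame [[-64.26717088 -32.71954888   0.        ]]
0 [nan nan nan]
200 [[512.4, -274.0, 1.5]]
206 [[520.9, -274.2, -0.3]]
212 [[528.8, -274.2, 0.2]]
218 [[537.3, -274.3, -0.9]]
224 [[534.8, -272.6, 27.3]]
230 [[535.4, -271.5, 45.0]]
236 [[539.3, -271.1, 53.3]]
242 [[545.9, -271.0, 55.1]]
248 [[553.5, -271.1, 54.4]]
254 [[553.8, -270.2, 69.2]]
260 [[553.0, -269.3, 84.8]]
266 [[557.7, -269.0, 88.9]]
272 [[564.8, -269.1, 88.5]]
278 [[571.6, -269.1, 88.9]]
284 [[578.2, -269.1, 89.6]]
290 [[586.0, -269.2, 88.6]]
296 [[442.7, -255.0, 318.5]]
round [ 552.77979834 -207.11906913   85.02352604] [ 578.69433162 -155.15420023   90.29763899]
  return _methods._mean(a, axis=axis, dtype=dtype,
  ret = um.true_divide(
```

View pics/w11.png

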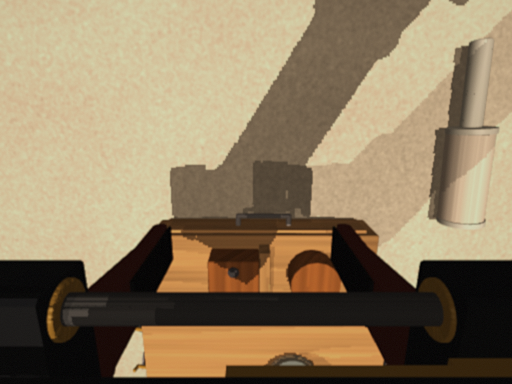

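View pics/s11c.png

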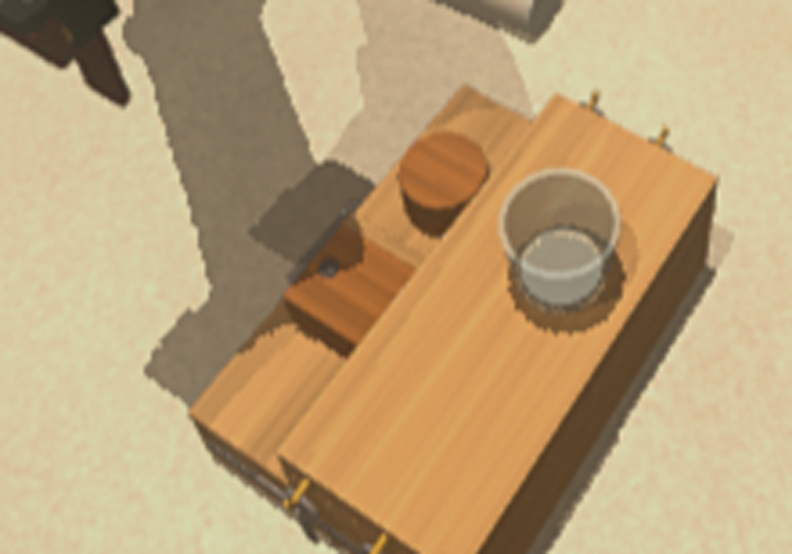

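Both firmer pushes stopped at the same places as before, so the head is at its stops. Its −x face is at 553.3, 60.2 mm from the ledge front. Handing in.

Run:
```python
from h import *
print(r.hand_in(),readout.read_clock())
```

```text
the job is handed in; nothing more can be done
the job is handed in; nothing more can be done
```

The square paddle is in the empty berth, flush against the ledge and the middle fence as far as my measurements show, and the job is handed in. The hand-in gave no verdict.

**What I did:** I drew the paddle out by its stem with the head 134 mm in front of the shelf's origin, laid it down and let go. I then took it up by its head and slid it stem first under the ledge, about 22 mm clear of the fence. After releasing it I pushed it home with shut fingers, first against the fence and then against the ledge.

**Last checks:**
- **Stops:** a second, firmer push each way (9 N towards the ledge, 7 N towards the fence, against 5 N before) stopped at the same places within 0.1 mm.
- **Position:** the head is at organiser x ≈ −50 mm and y ≈ −32.8 mm. Its top stands 88.4 mm above the table, so it lies flat on the deck.
- **Angle:** it is square to the organiser within about 0.01 rad.
- **Other things:** the round head was still where I first measured it. The tealight and roller looked unmoved; I did not measure the tealight, roller or coin tray again at the end.
- **Time:** the clock stood at about 47 s before the hand-in, and the arm was clear of everything.

**Weak checks:** in the last picture the gripper bar hid the rear of the head and the ledge front. The x value therefore rests on the visible front face of the head and the ledge position measured earlier. I did not measure the tip under the ledge.

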